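Shut the incubator gas valve under its sliding cover

ROBOT

A 6-joint arm with a two-finger parallel gripper is mounted at the origin on the work surface. World frame = base frame: x ahead of the robot, y to its left, z up, the work surface at z = 0. Lengths are in m, angles in rad, forces in N, time in s.
With the tool pointing down it reaches from about 0.35 to 0.775 m from the base axis. Payload 7.3 kg.
Tool frame: the origin (TCP) lies midway between the tips of the shut fingers; the grasp point (between the pads) lies tcp_to_grasp behind it (tcp_to_grasp is the distance from the TCP to the grasp point, in m); z points along the fingers, y is the direction in which the jaws open and shut (so a half turn about z gives the same grasp; the last joint's range is limited). The gripper opens to 92 mm and grips with 3 to 60 N. Pads are 19 mm wide; open, the fingers measure 130 mm over their backs; the gripper's body (75 mm by 190 mm) begins 47 mm behind the grasp point.
Start: joints at [-1.301, 0.342, 1.524, -0, 1.275, -0.146], TCP at [0.212, -0.48, 0.227] pointing down, gripper open.
Joint ranges: [-2.53, 2.53], [-0.77, 2.02], [0.04, 2.7], [-1, 4.14], [0.28, 2.66], [-3.11, 3.11]. Speed limits (rad/s): [2.57, 2.57, 3.14, 3.14, 3.14, 3.14].

INTERFACE

Orientations are given as a rotation vector (axis times angle).
In Python, from workcell import sense, grab_frame, sign_off, boxes_of, cut_out, tcp_to_grasp gives the robot as it stands.
- The arm moves only by the shell command python3 -m jog 'ROWS' [OPENING] [FORCE]. ROWS is JSON, a list of rows, each an object with "dp": the shift along the tool's x, y, z in m, a list of three; "spin": the turn about the tool's z in degrees. A call has 1 to 8 rows; each row is the pose to reach, as a shift and turn from the pose measured when the call began, along the tool's axes at that moment; what a row does not reach only later rows make up. A row lasts 1/10 s, in which the tool goes at most 50 mm and 8.59 degrees, less where a joint would pass 70% of its speed; a pose out of reach is approached as far as the arm can. A call with a gripper value outside its range is refused whole. OPENING is the opening, from 0 (shut) to 1 (fully open), set as the call begins (- or left out, the last holds). The fingers move at their own pace and stop on an object; FORCE is the grip in N (left out, the last holds). Time passes only in rows, so rows that repeat a pose let the fingers close. It gives the time, the measured TCP pose, the force and the opening at its end, in the units of the state.
- sense(): the state, without advancing time (a new reading comes with each control period).
- grab_frame(name): name is "scene" or "side" or "wrist"; returns a dict with "frame" (420x560x3 uint8, blue, green, red), "depth" (420x560 float32, m along the optical axis (not along the pixel's ray), 0 where there is no reading), "camera_matrix" (3x3 intrinsics, pixels), "rvec" (rotation vector, rad) and "tvec" (3), from world to camera coordinates, as OpenCV has them; the wrist camera has in their place "T_tool_cam" (4x4, takes a point from camera to tool coordinates, whose origin is the TCP and whose axes are the flange's). Camera axes: x right, y down, z forward; pixel columns grow to the right and rows downward; lengths in m; the calibration is good to about 2 mm. A picture is of the moment at which its call begins: read the wrist's pose just before it.
- sign_off(): hands the job in, once; it reports no verdict.
Trained networks look in a picture, given as the dict that the camera call returned (one of the last four; its "shot" number tells which), for a name from the list of things; names that differ only in an ending like _2 or _b are one class to them, and where a whole thing is asked for, a point or a joint stands for the part that bears it (a point fixed in the world has none). Each returns a list of dicts, best first, with "p" (0 to 1); they miss things now and then, are a little off and sometimes report something else, mostly with a low value. They report only what shows in the picture. A call takes as long as a camera call.
- boxes_of(picture, name): "rect" ([left, top, width, height] in pixels, round what is visible of it).
- cut_out(picture, name): "mask" (420x560 bool, what is visible of it) and "rect" ([left, top, width, height] in pixels, round what is visible of it).
The state is a dict: "clock": time; "joint_pos": joint angles; "qd": joint speeds; "tau": joint torques, N m; "eef_pos": TCP position; "tcp_rot": TCP orientation; "ft_force": force on the tool from outside, world axes, zero at the start; "torque": the same for the moment, N m; "width": finger opening in m.
Only numpy, scipy, OpenCV 4.12 (cv2) and the standard library are available. Lean on these libraries where they do the work, as an engineer would, in place of code of your own. Each camera call takes 0.05 s, during which the arm holds its last target. There are 200 camera calls.

TASK

Shut off the incubator's gas at the white valve box on the bench: with the fingertips, push the loose flat cover by its ridge along its runners, to the robot's left, all the way aside to the end stop, then push the lever with the round disc end a quarter turn clockwise until it is fully shut, square across its pipe. Only push: do not lift the cover off its runners. Leave the plain straight lever and the things standing around the box where they are, and finish clear of everything.

Things in the scene. Friction and masses are not known exactly. Their poses are not given: they have to be found in the camera images.
- valve_box: Fixed white box lying flat, 186 mm (its x) by 510 mm (its y). Origin: on the bench, midway between the two valves; its x points away from the robot, its y to the robot's left (yaw within 0.2 rad). Two runners, tops 70 mm high, run along its y at x = -85..-75 and 75..85 mm, with 78 mm high side guides outside them (outer faces at x = -93 and 93 mm).
- valve_bay (a point): Centre of the open valve bay's floor, 5 mm above the bench. Bay: box x -75..75 mm, box y -115..130 mm; its -y end wall is 78 mm high. Two pipes run along box x at box y = -47.5 and 47.5 mm, tops 27 mm high, valve bodies 33 mm high around box x = 20 mm. Either lever may sit on either valve. Beyond the bay is a closed bay, top 63 mm.
- end_stop (a point): Middle of the top inner edge of the 90 mm high wall that stops the cover, at box y = 375 mm. Outside it a gauge stands out to box y = 440 mm, 57 mm high.
- cover: Loose grey metal plate, 0.35 to 0.6 kg, 166 (x) by 240 (y) by 5 mm, on the runners, 2 mm side play, axes as the box's. Origin: centre of its underside, 70 mm high. Its ridge, 100 (x) by 14 (y) mm, top 27 mm above the origin, has its push face at y = -92 mm from the origin. Starts at box y 8 to 30 mm, hiding both levers; at the stop the origin is at box y = 255 mm. Sliding takes 2 to 8 N.
- eye_lever (a joint): Angle of the lever to shut, a dark steel flat bar ending in a round disc (black centre). 0 = open, pointing along box -x (to the robot) over its pipe; pi/2 = fully shut, along box +y, at its hard stop. Turns clockwise from above about a vertical axis; starts at 0 to 0.25; stays where it is left; takes 0.12 N m, about 2.5 N at 50 mm.
- eye_lever_pivot (a point): On the axis of the lever with the disc, at mid thickness of the bar, 51 mm above the bench, at box x = 20 mm, box y = -47.5 or +47.5 mm. Hub 22 mm diameter, top 58 mm above the bench. Bar 14 mm wide, 10 mm thick (46 to 56 mm above the bench).
- eye_lever_tip (a point): Centre of the 30 mm round disc, 10 mm thick, at the end of that lever, 55 mm from its axis (the lever reaches 70 mm).
- bar_lever (a joint): Angle of the other lever, a plain straight bar without a disc, on the other valve; same sense; starts at 0 to 0.1 and must be left.
- bar_lever_tip (a point): Point on the plain lever 55 mm from its axis at mid thickness, 51 mm above the bench; the bar is 14 mm wide and 70 mm long.
- tip_box: Bystander: box with clear lid, 82 by 117 by 63 mm, beyond the box. Origin: centre of its underside.
- jar: Bystander: jar 56 mm diameter, 75 mm high, beyond the box. Origin: centre of its underside.
- dish: Bystander: flat white dish 88 mm diameter, 16 mm high, on the robot's side of the box, at its left part. Origin: centre of its underside.

How it is judged:
On the way, in this order (a step that is already met when the one before it is completed fails the run):
1. the cover is slid aside to the end stop, the lever not yet shut (y of cover in the frame of valve_box above 0.24 m and value of joint eye_lever below 0.6 rad), for 0.2 s.
2. the lever with the disc is pushed shut (value of joint eye_lever above 1.45 rad), for 0.2 s.
At the end, for the whole second after the job is handed in: The disc lever is within 0.12 rad of fully shut; the cover lies flat on its runners at rest within 20 mm of the end stop; the plain lever's tip is within 12 mm and each bystander within 30 mm of where it started (value of joint eye_lever above 1.45 rad and y of cover in the frame of valve_box above 0.235 m and height (world z) of cover between 0.066 and 0.075 m and angle between cover's own z axis and vertical below 0.04 rad and linear speed of cover below 0.02 m/s and distance of bar_lever_tip from where it was at the start of the episode below 0.012 m and not (distance of tip_box from where it was at the start of the episode above 0.03 m) and not (distance of jar from where it was at the start of the episode above 0.03 m) and not (distance of dish from where it was at the start of the episode above 0.03 m)); the robot touches nothing.
It fails at once if the cover is lifted or tipped off its runners (height (world z) of cover above 0.08 m or angle between cover's own z axis and vertical above 0.12 rad).
It fails at once if the plain lever is moved (distance of bar_lever_tip from where it was at the start of the episode above 0.012 m).
It fails at once if a bystander is disturbed (distance of any of tip_box, jar, dish from where it was at the start of the episode above 0.03 m).
It also fails if it takes over 54 s, if anything falls off the work surface, if the arm or the gripper's body presses on something with over 40 N, if the wrist force passes 120 N, or if a joint passes its speed limit or range.

## Working session

There is one attempt and no reset: what is moved stays moved. The work goes in short steps, Python scripts to look and compute and a shell command to move; the robot and the scene stay as the last step left them, time stands still between calls to the robot, and variables do not carry over. Pictures are saved under pics/ and viewed, about 8 in all and at most 12, crops included, and the job is handed in when it is done.

```bash
ls; mkdir -p pics; python3 - <<'E'
from workcell import *
import cv2,numpy as np
s=sense(); print({k:np.round(s[k],3).tolist() for k in s}); print(tcp_to_grasp)
for n in("scene","side"):
    f=grab_frame(n); cv2.imwrite(f"pics/{n}0.png",f["frame"])
    R,_=cv2.Rodrigues(np.array(f["rvec"])); K=np.array(f["camera_matrix"]); t=np.array(f["tvec"]).ravel()
    print(n,"cam at",-R.T@t)
    for o in("cover","valve_box","dish","jar","tip_box"):
        for r in cut_out(f,o)[:1]:
            m=r["mask"]&(f["depth"]>0); v,u=np.nonzero(m); z=f["depth"][m]
            P=(np.c_[(u-K[0,2])/K[0,0]*z,(v-K[1,2])/K[1,1]*z,z]-t)@R
            print(o,round(r["p"],2),r["rect"],np.round(np.median(P,0),3),np.round(np.percentile(P,2,0),3),np.round(np.percentile(P,98,0),3))
            if o=="cover":
                for lo,hi in((.07,.082),(.09,.102)):
                    q=P[(P[:,2]>lo)&(P[:,2]<hi)][:,:2].astype(np.float32)
                    if len(q)>20: print(lo,len(q),cv2.minAreaRect(q),cv2.boxPoints(cv2.minAreaRect(q)).round(3).tolist())
E
```

```text
pics
{'clock': 0.0, 'joint_pos': [-1.301, 0.343, 1.525, 0.0, 1.275, -0.146], 'qd': [-0.0, -0.001, -0.001, 0.001, -0.001, -0.0], 'tau': [0.001, -43.124, -24.422, 0.072, 0.056, -0.0], 'eef_pos': [0.212, -0.48, 0.226], 'tcp_rot': [-3.072, -0.648, 0.0], 'ft_force': [0.845, -1.031, -0.047], 'torque': [0.044, -0.024, 0.001], 'width': 0.092}
0.0188
scene cam at [1.36156141 0.14524061 0.95173954]
cover 0.79 [164.3, 192.1, 104.0, 53.3] [ 0.565 -0.12   0.076] [ 0.476 -0.234  0.072] [ 0.643 -0.006  0.097]
0.07 4858 ((0.5565169453620911, -0.12118129432201385), (0.17272965610027313, 0.2388996183872223), 7.390148639678955) [[0.4560000002384186, -0.014000000432133675], [0.4860000014305115, -0.25099998712539673], [0.6579999923706055, -0.2290000021457672], [0.6269999742507935, 0.00800000037997961]]
0.09 210 ((0.5709392428398132, -0.20379580557346344), (0.09850732982158661, 0.015015434473752975), 7.88203239440918) [[0.5210000276565552, -0.2029999941587448], [0.5230000019073486, -0.21799999475479126], [0.6209999918937683, -0.20399999618530273], [0.6190000176429749, -0.1899999976158142]]
valve_box 0.82 
[... 739 characters left out ...]
.25099998712539673], [0.6539999842643738, -0.2280000001192093], [0.6200000047683716, 0.014999999664723873]]
0.09 447 ((0.5648245811462402, -0.20493510365486145), (0.09962759912014008, 0.01635919325053692), 7.108768463134766) [[0.5139999985694885, -0.2029999941587448], [0.515999972820282, -0.21899999678134918], [0.6150000095367432, -0.2070000022649765], [0.6129999756813049, -0.19099999964237213]]
dish 0.74 [186.8, 222.6, 38.9, 31.5] [0.356 0.088 0.017] [0.315 0.054 0.002] [0.395 0.136 0.02 ]
jar 0.81 [345.8, 195.2, 21.5, 34.2] [0.726 0.107 0.05 ] [0.702 0.096 0.001] [0.758 0.152 0.078]
tip_box 0.97 [373.3, 266.2, 54.4, 64.5] [ 0.76  -0.163  0.063] [ 0.725 -0.199  0.009] [ 0.803 -0.087  0.066]
```

```bash
cat > h.py <<'E'
import numpy as np
from scipy.spatial.transform import Rotation as Ro
from workcell import sense
YAW=0.131; CY=np.array([.555,-.119])          # box yaw, cover origin at start
ex=np.array([np.cos(YAW),np.sin(YAW)]); ey=np.array([-ex[1],ex[0]])
def to(p,z,head):
    """print dp and spin to go to world xy p, height z, tool-x heading (rad)"""
    s=sense(); R=Ro.from_rotvec(s["tcp_rot"]).as_matrix()
    dp=R.T@(np.r_[p,z]-s["eef_pos"]); h=np.arctan2(R[1,0],R[0,0])
    sp=np.degrees((h-head+np.pi)%(2*np.pi)-np.pi)
    print("pos",np.round(s["eef_pos"],4),"F",np.round(s["ft_force"],1),"head",round(h,3),"-> dp",np.round(dp,4),"spin",round(sp,1),"t",s["clock"])
E
python3 -c "
from h import *
to(CY-.1215*ey,.227,YAW+np.pi/2)"
```

```text
pos [ 0.2121 -0.4803  0.2267] F [ 0.2  0.3 -0.1] head 0.416 -> dp [ 4.255e-01 -7.540e-02 -3.000e-04] spin -73.7 t 0.6
```

View pics/side0.png

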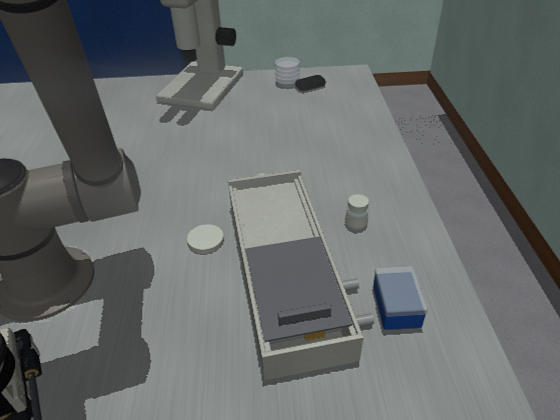

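The side view shows the grey cover with its ridge near (305,315). The dish is at (206,238), the jar at (358,212) and the tip box at (400,298). The path above the box is free.

```bash
python3 -m jog '[{"dp":[0.04,-0.007,0],"spin":-8},{"dp":[0.08,-0.015,0],"spin":-16},{"dp":[0.12,-0.022,0],"spin":-24},{"dp":[0.16,-0.03,0],"spin":-32},{"dp":[0.2,-0.037,0],"spin":-40},{"dp":[0.24,-0.044,0],"spin":-48},{"dp":[0.28,-0.05,0],"spin":-56},{"dp":[0.32,-0.057,0],"spin":-64}]' 0 20
python3 -c "
from h import *
to(CY-.1215*ey,.12,YAW+np.pi/2)"
```

```text
clock: 1.4
eef_pos: [0.4831, -0.2978, 0.2268]
tcp_rot: [2.257, 2.185, -0.0]
ft_force: [0.8, -0.6, 0.3]
width: 0.0323
pos [ 0.4831 -0.2978  0.2268] F [ 0.8 -0.6  0.3] head 1.539 -> dp [0.0612 0.0858 0.1068] spin -9.4 t 1.4
```

```bash
python3 -m jog '[{"dp":[0.02,0.03,0.02],"spin":-5},{"dp":[0.04,0.06,0.04],"spin":-9.4},{"dp":[0.061,0.086,0.06],"spin":-9.4},{"dp":[0.061,0.086,0.09],"spin":-9.4},{"dp":[0.061,0.086,0.107],"spin":-9.4},{"dp":[0.061,0.086,0.107],"spin":-9.4}]'
python3 - <<'E'
from h import *
from workcell import *
import cv2
to(CY-.1215*ey,.084,YAW+np.pi/2)
s=sense();f=grab_frame("wrist"); cv2.imwrite("pics/w1.png",f["frame"])
R=Ro.from_rotvec(s["tcp_rot"]).as_matrix();T=np.array(f["T_tool_cam"]);K=np.array(f["camera_matrix"])
for r in cut_out(f,"cover")[:1]:
    m=r["mask"]&(f["depth"]>0); v,u=np.nonzero(m); z=f["depth"][m]
    P=(np.c_[(u-K[0,2])/K[0,0]*z,(v-K[1,2])/K[1,1]*z,z]@T[:3,:3].T+T[:3,3])@R.T+s["eef_pos"]
    q=P[(P[:,2]>.088)&(P[:,2]<.105)][:,:2].astype(np.float32)
    print(r["p"],len(q),np.percentile(P[:,2],[2,50,98]).round(3)); 
    if len(q)>20: print(cv2.minAreaRect(q))
E
```

```text
clock: 2.0
eef_pos: [0.5697, -0.2384, 0.1168]
tcp_rot: [-2.066, -2.36, 0.002]
ft_force: [-1.6, 0.6, 0.5]
width: 0.0003
pos [ 0.5697 -0.2384  0.1168] F [-1.6  0.6  0.5] head 1.703 -> dp [-0.0013  0.0012  0.0328] spin 0.1 t 2.0
0.63 0 [0.008 0.075 0.08 ]
```

View pics/w1.png

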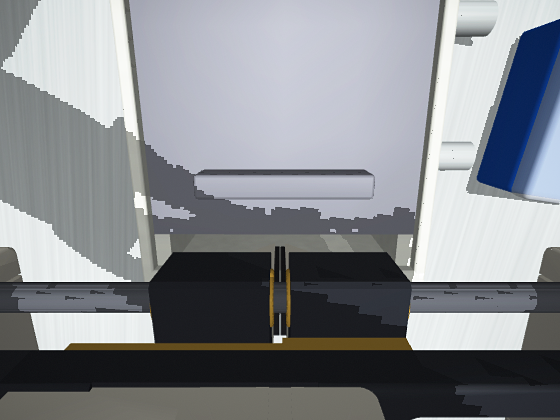

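The wrist view shows the ridge at (285,185), straight ahead of the shut fingers at (280,290) and centred on them. Next I go down and push.

```bash
python3 -m jog '[{"dp":[-0.002,0.001,0.016],"spin":0},{"dp":[-0.002,0.001,0.033],"spin":0},{"dp":[-0.002,0.001,0.033],"spin":0},{"dp":[0.01,0,0.033],"spin":0},{"dp":[0.02,0,0.033],"spin":0},{"dp":[0.03,0,0.033],"spin":0},{"dp":[0.045,0,0.033],"spin":0},{"dp":[0.06,0,0.033],"spin":0}]'
python3 -m jog '[{"dp":[0.015,0,0],"spin":0},{"dp":[0.03,0,0],"spin":0},{"dp":[0.045,0,0],"spin":0},{"dp":[0.06,0,0],"spin":0},{"dp":[0.075,0,0],"spin":0},{"dp":[0.09,0,0],"spin":0},{"dp":[0.105,0,0],"spin":0},{"dp":[0.12,0,0],"spin":0}]'
python3 -c "
from h import *
to(CY+(.235-.1015)*ey,.084,YAW+np.pi/2)"
```

```text
clock: 2.9
eef_pos: [0.5638, -0.1796, 0.0882]
tcp_rot: [2.069, 2.361, 0.0]
ft_force: [1.5, -3.3, 1.6]
width: 0.0009
clock: 3.7
eef_pos: [0.5478, -0.0594, 0.088]
tcp_rot: [2.069, 2.361, 0.0]
ft_force: [0.7, -4.0, 3.2]
width: 0.0006
pos [ 0.5478 -0.0594  0.088 ] F [ 0.7 -4.   3.2] head 1.703 -> dp [ 0.0735 -0.0006  0.0038] spin 0.0 t 3.7
```

```bash
python3 -m jog '[{"dp":[0.012,0,-0.002],"spin":0},{"dp":[0.024,0,-0.002],"spin":0},{"dp":[0.036,0,-0.002],"spin":0},{"dp":[0.048,0,-0.002],"spin":0},{"dp":[0.056,0,-0.002],"spin":0},{"dp":[0.062,0,-0.002],"spin":0}]'
python3 -m jog '[{"dp":[0.005,0,0],"spin":0},{"dp":[0.01,0,0],"spin":0},{"dp":[0.013,0,0],"spin":0}]'
python3 -c "
from h import *
to(CY+(.235-.1015)*ey,.084,YAW+np.pi/2)"
```

```text
clock: 4.3
eef_pos: [0.5394, 0.0028, 0.0897]
tcp_rot: [2.068, 2.361, -0.0]
ft_force: [1.0, -1.0, -0.5]
width: 0.0007
clock: 4.6
eef_pos: [0.541, 0.0053, 0.0912]
tcp_rot: [2.054, 2.352, -0.014]
ft_force: [3.0, -56.8, 0.2]
width: 0.0006
pos [0.541  0.0053 0.0912] F [  3.  -56.8   0.2] head 1.706 -> dp [ 0.0086 -0.0023  0.007 ] spin 0.2 t 4.6
```

The wrist reads 57 N, so the cover is at the stop. I back off, rise and look.

```bash
python3 -m jog '[{"dp":[-0.02,0,0],"spin":0},{"dp":[-0.03,0,-0.03],"spin":0},{"dp":[-0.06,0,-0.06],"spin":0},{"dp":[-0.1,0,-0.09],"spin":0},{"dp":[-0.14,0,-0.12],"spin":0},{"dp":[-0.18,0,-0.14],"spin":0},{"dp":[-0.21,0,-0.14],"spin":0},{"dp":[-0.21,0,-0.14],"spin":0}]'
cat > look.py <<'E'
from h import *
from workcell import *
import cv2,sys
def pts(f,m,s=None):
    K=np.array(f["camera_matrix"]); m=m&(f["depth"]>0); v,u=np.nonzero(m); z=f["depth"][m]
    P=np.c_[(u-K[0,2])/K[0,0]*z,(v-K[1,2])/K[1,1]*z,z]
    if s is None:
        R,_=cv2.Rodrigues(np.array(f["rvec"])); return (P-np.array(f["tvec"]).ravel())@R
    T=np.array(f["T_tool_cam"]); R=Ro.from_rotvec(s["tcp_rot"]).as_matrix()
    return (P@T[:3,:3].T+T[:3,3])@R.T+s["eef_pos"]
tag=sys.argv[1]
for n in sys.argv[2:]:
    s=sense() if n=="wrist" else None; f=grab_frame(n); cv2.imwrite(f"pics/{n}_{tag}.png",f["frame"])
    for o in ("cover","eye_lever","bar_lever","eye_lever_tip"):
        for r in cut_out(f,o)[:1]:
            P=pts(f,r["mask"],s); print(n,o,round(r["p"],2),r["rect"],"med",np.median(P,0).round(3))
            lo,hi=(.07,.082) if o=="cover" else (.044,.062)
            q=P[(P[:,2]>lo)&(P[:,2]<hi)][:,:2].astype(np.float32)
            if len(q)>20: c,wh,a=cv2.minAreaRect(q); print("   rect",np.round(c,3),np.round(wh,3),round(a,1),cv2.boxPoints((c,wh,a)).round(3).tolist())
E
python3 look.py 2 wrist side
```

```text
clock: 5.4
eef_pos: [0.5682, -0.2035, 0.2358]
tcp_rot: [2.058, 2.346, -0.014]
ft_force: [0.2, 0.8, -0.5]
width: 0.0004
wrist eye_lever 0.87 [226.9, 47.1, 84.4, 42.9] med [ 0.537 -0.095  0.057]
   rect [ 0.544 -0.097] [0.029 0.079] 80.3 [[0.503000020980835, -0.10400000214576721], [0.5809999704360962, -0.11800000071525574], [0.5860000252723694, -0.08900000154972076], [0.5070000290870667, -0.07599999755620956]]
wrist bar_lever 0.56 [230.5, 166.2, 75.8, 24.5] med [ 0.559 -0.192  0.057]
   rect [ 0.557 -0.191] [0.021 0.08 ] 88.9 [[0.5170000195503235, -0.20100000500679016], [0.597000002861023, -0.20200000703334808], [0.597000002861023, -0.1809999942779541], [0.5170000195503235, -0.18000000715255737]]
wrist eye_lever_tip 0.98 [226.3, 48.7, 86.0, 43.7] med [ 0.537 -0.095  0.057]
   rect [ 0.545 -0.094] [0.029 0.08 ] 85.8 [[0.5040000081062317, -0.10599999874830246], [0.5839999914169312, -0.1120000034570694], [0.5860000252723694, -0.08299999684095383], [0.5059999823570251, -0.07699999958276749]]
side cover 0.84 [232.0, 178.7, 89.4, 74.3] med [0.491 0.078 0.076]
   rect [0.524 0.105] [0.164 0.245] 7.7 [[0.4269999861717224, 0.2150000035762787], [0.46000000834465027, -0.02800000086426735], [0.621999979019165, -0.006000000052154064], [0.5889999866485596, 0.2370000034570694]]
side eye_lever 0.92 [264.8, 275.1, 38.1, 16.1] med [ 0.537 -0.099  0.057]
   rect [ 0.541 -0.098] [0.03 0.08] 79.6 [[0.49900001287460327, -0.10599999874830246], [0.5770000219345093, -0.11999999731779099], [0.5820000171661377, -0.09099999815225601], [0.5040000081062317, -0.07599999755620956]]
side eye_lever_tip 0.64 [269.3, 278.0, 40.9, 12.4] med [ 0.535 -0.099  0.057]
   rect [ 0.541 -0.098] [0.03 0.08] 79.6 [[0.49900001287460327, -0.10599999874830246], [0.5770000219345093, -0.11999999731779099], [0.5820000171661377, -0.09099999815225601], [0.5040000081062317, -0.07599999755620956]]
```

View pics/wrist_2.png

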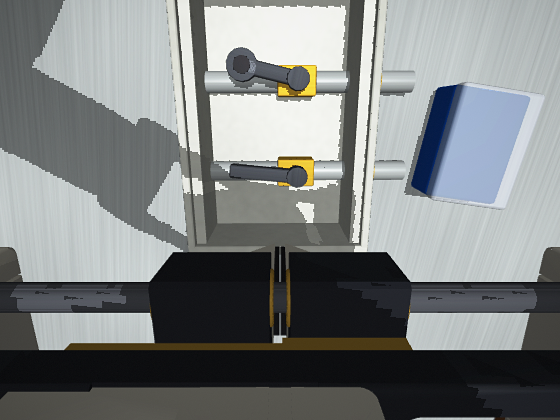

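The wrist view shows the disc lever on the far (left) valve, with its disc at (240,64) and hub at (299,77). The plain lever is at (232,170) to (297,176). The cover is at the stop. Now I compute the approach point for the disc lever.

```bash
cat >> h.py <<'E'
PIV=np.array([.5705,-.100])
def wp(th,d=.0245,r=.045):
    u=-np.cos(th)*ex+np.sin(th)*ey; n=np.sin(th)*ex+np.cos(th)*ey
    return PIV+r*u-d*n, YAW+np.pi/2-th
E
python3 -c "
from h import *
p,h=wp(.25,.0445); to(p,.12,h); to(p,.044,h)"
```

```text
pos [ 0.568  -0.1992  0.2356] F [-0.7 -0.5 -0.2] head 1.707 -> dp [ 0.0686 -0.0396  0.1139] spin 14.6 t 5.9
pos [ 0.568  -0.1992  0.2356] F [-0.7 -0.5 -0.2] head 1.707 -> dp [ 0.0702 -0.04    0.1899] spin 14.6 t 5.9
```

```bash
python3 -m jog '[{"dp":[0.025,-0.014,0.02],"spin":7},{"dp":[0.05,-0.028,0.05],"spin":14.6},{"dp":[0.0686,-0.0396,0.08],"spin":14.6},{"dp":[0.0686,-0.0396,0.114],"spin":14.6},{"dp":[0.0686,-0.0396,0.114],"spin":14.6},{"dp":[0.0686,-0.0396,0.114],"spin":14.6}]'
python3 -c "
from h import *
p,h=wp(.25,.0445); to(p,.044,h)"; python3 look.py 3 wrist
```

```text
clock: 6.5
eef_pos: [0.521, -0.139, 0.1205]
tcp_rot: [2.334, 2.072, -0.01]
ft_force: [1.0, -0.9, -0.1]
width: 0.0005
pos [ 0.521  -0.139   0.1205] F [ 1.  -0.9 -0.1] head 1.452 -> dp [ 0.0015 -0.0013  0.0765] spin 0.0 t 6.5
wrist eye_lever 0.93 [246.6, 135.5, 119.1, 43.3] med [ 0.539 -0.094  0.057]
   rect [ 0.545 -0.096] [0.029 0.08 ] 82.2 [[0.503000020980835, -0.10499999672174454], [0.5830000042915344, -0.11599999666213989], [0.5870000123977661, -0.08699999749660492], [0.5070000290870667, -0.07599999755620956]]
wrist bar_lever 0.23 [246.5, 133.2, 120.8, 45.4] med [ 0.538 -0.094  0.057]
   rect [ 0.544 -0.096] [0.029 0.079] 82.2 [[0.503000020980835, -0.10499999672174454], [0.5820000171661377, -0.11599999666213989], [0.5860000252723694, -0.08699999749660492], [0.5070000290870667, -0.07599999755620956]]
wrist eye_lever_tip 0.71 [242.3, 133.5, 122.5, 48.7] med [ 0.538 -0.094  0.057]
   rect [ 0.544 -0.096] [0.029 0.079] 82.2 [[0.503000020980835, -0.10499999672174454], [0.5820000171661377, -0.11599999666213989], [0.5860000252723694, -0.08699999749660492], [0.5070000290870667, -0.07599999755620956]]
```

View pics/wrist_3.png

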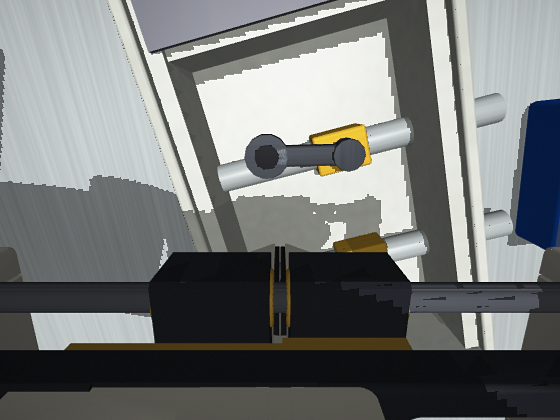

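The lever now lies parallel to the finger face, with its disc at (266,155) and hub at (348,155). Before going down, I check the real finger shape from the depth.

```bash
python3 - <<'E'
from h import *
from workcell import *
s=sense();f=grab_frame("wrist");K=np.array(f["camera_matrix"]);T=np.array(f["T_tool_cam"]);d=f["depth"]
v,u=np.nonzero(d>0);z=d[v,u]
P=np.c_[(u-K[0,2])/K[0,0]*z,(v-K[1,2])/K[1,1]*z,z]@T[:3,:3].T+T[:3,3]
print("cam in tool",T[:3,3].round(3))
c=np.linalg.inv(T)@[0,0,0,1]; print("TCP px",(K@c[:3]/c[2])[:2])
for a in np.arange(-.10,.02,.01):
    q=P[(P[:,2]>a)&(P[:,2]<a+.01)&(abs(P[:,0])<.06)&(abs(P[:,1])<.12)]
    if len(q): print(round(a,2),len(q),q.min(0).round(3),q.max(0).round(3))
E
```

```text
cam in tool [ 0.072  0.001 -0.159]
TCP px [277.48229283 261.68667082]
-0.1 12586 [ 0.02  -0.059 -0.1  ] [ 0.036  0.061 -0.09 ]
-0.09 19324 [-0.014 -0.077 -0.09 ] [ 0.037  0.081 -0.08 ]
-0.08 5999 [-0.026 -0.079 -0.08 ] [ 0.037  0.082 -0.07 ]
-0.07 1296 [-0.029 -0.081 -0.07 ] [ 0.036  0.083 -0.061]
-0.05 258 [-0.012 -0.001 -0.048] [ 0.001  0.004 -0.045]
-0.04 97 [ 0.008 -0.002 -0.039] [ 0.011  0.004 -0.03 ]
-0.03 193 [ 0.002 -0.003 -0.03 ] [ 0.011  0.005 -0.02 ]
-0.02 198 [ 0.008 -0.012 -0.02 ] [ 0.011  0.014 -0.01 ]
-0.01 244 [ 0.008 -0.011 -0.01 ] [ 0.011  0.013 -0.001]
```

```bash
python3 -c "
from h import *
p,h=wp(.25,.0445,.051); to(p,.044,h)"
```

```text
pos [ 0.5212 -0.1393  0.1211] F [-0.9 -0.2 -0.5] head 1.452 -> dp [ 0.0019 -0.0077  0.077 ] spin -0.0 t 6.8
```

```bash
python3 -m jog '[{"dp":[0.002,-0.008,0.02],"spin":0},{"dp":[0.002,-0.008,0.04],"spin":0},{"dp":[0.002,-0.008,0.06],"spin":0},{"dp":[0.002,-0.008,0.077],"spin":0},{"dp":[0.002,-0.008,0.077],"spin":0},{"dp":[0.002,-0.008,0.077],"spin":0}]'
python3 -c "
from h import *
for th in np.arange(.25,.95,.1): print(round(th,2),end=' '); p,h=wp(th,.0245,.051); to(p,.044,h)"
```

```text
clock: 7.4
eef_pos: [0.5147, -0.1382, 0.0445]
tcp_rot: [2.333, 2.07, -0.008]
ft_force: [-0.3, 0.5, 0.2]
width: 0.0005
0.25 pos [ 0.5147 -0.1382  0.0445] F [-0.3  0.5  0.2] head 1.451 -> dp [ 0.0201 -0.0001  0.0001] spin -0.0 t 7.4
0.35 pos [ 0.5147 -0.1382  0.0445] F [-0.3  0.5  0.2] head 1.451 -> dp [ 0.0253 -0.0023 -0.    ] spin 5.7 t 7.4
0.45 pos [ 0.5147 -0.1382  0.0445] F [-0.3  0.5  0.2] head 1.451 -> dp [ 0.0307 -0.0039 -0.0001] spin 11.4 t 7.4
0.55 pos [ 0.5147 -0.1382  0.0445] F [-0.3  0.5  0.2] head 1.451 -> dp [ 0.0362 -0.0051 -0.0003] spin 17.2 t 7.4
0.65 pos [ 0.5147 -0.1382  0.0445] F [-0.3  0.5  0.2] head 1.451 -> dp [ 0.0418 -0.0056 -0.0004] spin 22.9 t 7.4
0.75 pos [ 0.5147 -0.1382  0.0445] F [-0.3  0.5  0.2] head 1.451 -> dp [ 0.0475 -0.0056 -0.0005] spin 28.6 t 7.4
0.85 pos [ 0.5147 -0.1382  0.0445] F [-0.3  0.5  0.2] head 1.451 -> dp [ 0.0531 -0.005  -0.0006] spin 34.4 t 7.4
```

```bash
python3 -m jog '[{"dp":[0.01,0,0],"spin":0},{"dp":[0.02,0,0],"spin":0},{"dp":[0.025,-0.002,0],"spin":6},{"dp":[0.031,-0.004,0],"spin":11},{"dp":[0.036,-0.005,0],"spin":17},{"dp":[0.042,-0.006,0],"spin":23},{"dp":[0.0475,-0.006,0],"spin":29},{"dp":[0.053,-0.005,0],"spin":34}]'
python3 -c "
from h import *
for th in np.arange(.95,1.62,.1): print(round(th,2),end=' '); p,h=wp(th,.0245,.051); to(p,.044,h)
p,h=wp(1.571,.0205,.051); to(p,.044,h)"
```

```text
clock: 8.2
eef_pos: [0.5157, -0.0841, 0.0442]
tcp_rot: [2.837, 1.293, 0.002]
ft_force: [-2.9, -0.9, 1.1]
width: 0.0001
0.95 pos [ 0.5157 -0.0841  0.0442] F [-2.9 -0.9  1.1] head 0.855 -> dp [ 0.0048 -0.0014  0.0001] spin 5.9 t 8.2
1.05 pos [ 0.5157 -0.0841  0.0442] F [-2.9 -0.9  1.1] head 0.855 -> dp [ 0.0102 -0.0031  0.0001] spin 11.6 t 8.2
1.15 pos [ 0.5157 -0.0841  0.0442] F [-2.9 -0.9  1.1] head 0.855 -> dp [ 0.0158 -0.0042 -0.    ] spin 17.4 t 8.2
1.25 pos [ 0.5157 -0.0841  0.0442] F [-2.9 -0.9  1.1] head 0.855 -> dp [ 0.0214 -0.0047 -0.0001] spin 23.1 t 8.2
1.35 pos [ 0.5157 -0.0841  0.0442] F [-2.9 -0.9  1.1] head 0.855 -> dp [ 0.0271 -0.0047 -0.0001] spin 28.8 t 8.2
1.45 pos [ 0.5157 -0.0841  0.0442] F [-2.9 -0.9  1.1] head 0.855 -> dp [ 0.0327 -0.0041 -0.0002] spin 34.6 t 8.2
1.55 pos [ 0.5157 -0.0841  0.0442] F [-2.9 -0.9  1.1] head 0.855 -> dp [ 0.0382 -0.0029 -0.0002] spin 40.3 t 8.2
pos [ 0.5157 -0.0841  0.0442] F [-2.9 -0.9  1.1] head 0.855 -> dp [ 0.0424  0.     -0.0002] spin 41.5 t 8.2
```

```bash
python3 -m jog '[{"dp":[0.005,-0.0015,0],"spin":6},{"dp":[0.01,-0.003,0],"spin":11.5},{"dp":[0.016,-0.004,0],"spin":17},{"dp":[0.0215,-0.005,0],"spin":23},{"dp":[0.027,-0.005,0],"spin":29},{"dp":[0.0325,-0.004,0],"spin":34.5},{"dp":[0.038,-0.003,0],"spin":40},{"dp":[0.039,-0.0025,0],"spin":41.5}]'
python3 -c "
from h import *
p,h=wp(1.571,.0225,.051); to(p,.044,h)"
```

```text
clock: 9.0
eef_pos: [0.5388, -0.0514, 0.0441]
tcp_rot: [3.114, 0.203, 0.013]
ft_force: [-3.3, 1.8, 0.7]
width: 0.0002
pos [ 0.5388 -0.0514  0.0441] F [-3.3  1.8  0.7] head 0.13 -> dp [0.0026 0.0013 0.0001] spin -0.0 t 9.0
```

Not on the stop yet, as the force is still only about 3 N. I push gently in small steps.

```bash
python3 -m jog '[{"dp":[0.0015,0.001,0],"spin":0},{"dp":[0.003,0.001,0],"spin":0},{"dp":[0.0045,0.001,0],"spin":0},{"dp":[0.0045,0.001,0],"spin":0}]'
```

```text
clock: 9.4
eef_pos: [0.5413, -0.0514, 0.044]
tcp_rot: [3.115, 0.205, 0.005]
ft_force: [-9.8, 2.6, 4.7]
width: 0.0005
```

```bash
python3 -m jog '[{"dp":[0.0025,0,0],"spin":0},{"dp":[0.004,0,0],"spin":0},{"dp":[0.004,0,0],"spin":0},{"dp":[0.004,0,0],"spin":0}]'
python3 -m jog '[{"dp":[-0.01,0,0],"spin":0},{"dp":[-0.025,0,0],"spin":0},{"dp":[-0.025,0,-0.04],"spin":0},{"dp":[-0.025,0,-0.08],"spin":0},{"dp":[-0.04,0,-0.12],"spin":0},{"dp":[-0.06,0,-0.16],"spin":0},{"dp":[-0.08,0,-0.17],"spin":0},{"dp":[-0.08,0,-0.17],"spin":0}]'
python3 look.py 4 wrist side
```

```text
clock: 9.8
eef_pos: [0.5416, -0.0512, 0.0439]
tcp_rot: [3.115, 0.208, -0.007]
ft_force: [-15.8, -1.6, 8.3]
width: 0.0004
clock: 10.6
eef_pos: [0.463, -0.0592, 0.2171]
tcp_rot: [3.113, 0.209, 0.002]
ft_force: [-0.1, 0.1, -1.0]
width: 0.0005
wrist eye_lever 0.89 [256.8, 64.1, 89.2, 34.7] med [ 0.57  -0.062  0.057]
   rect [ 0.57  -0.069] [0.029 0.08 ] 8.1 [[0.550000011920929, -0.03099999949336052], [0.5609999895095825, -0.10999999940395355], [0.5899999737739563, -0.10599999874830246], [0.5789999961853027, -0.027000000700354576]]
wrist bar_lever 0.82 [413.9, 69.3, 34.4, 92.4] med [ 0.563 -0.191  0.057]
   rect [ 0.557 -0.192] [0.08  0.022] 1.7 [[0.515999972820282, -0.18199999630451202], [0.5170000195503235, -0.20399999618530273], [0.597000002861023, -0.20200000703334808], [0.597000002861023, -0.18000000715255737]]
wrist eye_lever_tip 0.87 [255.0, 66.1, 91.7, 33.7] med [ 0.57  -0.062  0.057]
   rect [ 0.57  -0.069] [0.029 0.08 ] 8.1 [[0.550000011920929, -0.03099999949336052], [0.5609999895095825, -0.10999999940395355], [0.5899999737739563, -0.10599999874830246], [0.5789999961853027, -0.0
[... 482 characters left out ...]
508, -0.1120000034570694], [0.5849999785423279, -0.10899999737739563], [0.574999988079071, -0.026000000536441803]]
side bar_lever 0.65 [275.0, 313.6, 45.6, 12.5] med [ 0.558 -0.198  0.056]
   rect [ 0.554 -0.197] [0.08  0.022] 5.2 [[0.5130000114440918, -0.1899999976158142], [0.5149999856948853, -0.210999995470047], [0.5950000286102295, -0.20399999618530273], [0.5929999947547913, -0.18299999833106995]]
side eye_lever_tip 0.67 [289.4, 258.8, 22.7, 31.6] med [ 0.566 -0.061  0.057]
   rect [ 0.566 -0.069] [0.028 0.083] 6.6 [[0.546999990940094, -0.029999999329447746], [0.5569999814033508, -0.1120000034570694], [0.5849999785423279, -0.10899999737739563], [0.574999988079071, -0.026000000536441803]]
```

View pics/wrist_4.png

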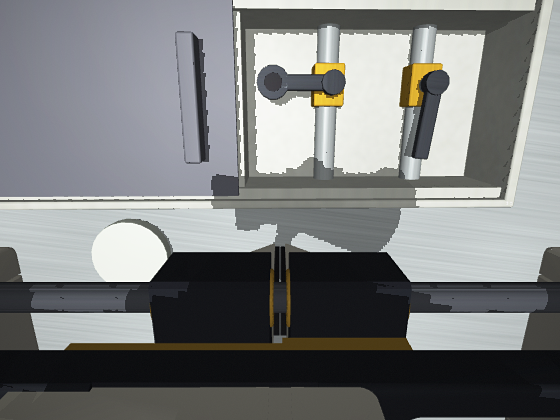

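The wrist view shows the disc lever square across its pipe, with its disc at (272,82) and hub at (334,81). The plain lever, cover and dish are undisturbed, and the arm is clear of everything.

```bash
python3 -c "
from workcell import *
print(sense()['ft_force']); print(sign_off())"
```

```text
[ 0.23715636 -0.44746044 -0.36532024]
the job is handed in; nothing more can be done
None
```

The gas lever is shut and the cover is fully aside. I handed the job in at about 11 s of the 54 s allowed, and no verdict was reported.

- **Cover:** I pushed it by its ridge until it hit the end stop, where the wrist force rose to about 57 N. It stayed flat at the stop: the side camera put its centre at (0.526, 0.105), the same as right after the push to within 2 mm.
- **Disc lever:** I pushed it clockwise onto its hard stop, with about 16 N at the end. The last look showed it square across its pipe, within about 1° of the box's y axis.
- **Plain lever:** its measured position was unchanged to about 2 mm.
- **Bystanders:** the arm's path stayed away from the jar, tip box and dish. I did not measure them again at the end. The last wrist picture shows the dish standing beside the box, but the jar and tip box were not in it.
- **Arm:** it finished clear, with the TCP at z = 0.217 m and the wrist force near zero.

The only checks that disagreed were minor. Before the push the disc lever measured 0.25–0.35 rad, slightly above its stated starting range. The tool also rode about 4 mm higher than commanded while pushing the cover.

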